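# Hook up and proof-pull a case handle

## Task

Hook the case handle onto the two mushroom studs of the pull-test stand and slide it fully home in its key-slots, gently. Then pull it straight up with a steady 18 newtons or so by your force reading, beyond the handle's own weight (never more than 23) and keep that pull for a good second and a half to prove that it holds, ease off, and let go, leaving the handle hooked fully home and resting on the stand.

Things in the scene. Friction and masses are not known exactly. Their poses are not given: they have to be found in the camera images.
- grip (a point): Centre of the handle's grip bar, where to grasp. Loose steel case handle (about 180 g) standing upright on its flat plate. The dark wooden bar is 14 mm wide (x), 14 mm high, 76 mm long (y); this point is 47 mm above the plate's underside; z up. Two legs (12 mm by 6 mm, at y = -17 and +17) join bar and plate.
- handle: The same handle: origin on its plate's underside, 47 mm below the bar's centre, same axes. Plate 36 mm wide (x), 4 mm thick, from y = -64 to +84. On its centre line two key-slots: a square entry hole 19 x 19 mm, running on towards -y into a slot 9 mm wide and 10 mm long. Slots end so that studs stop at y = -50 and +50 (0.5 mm overrun).
- entry (a point): Point on the handle's plate underside midway between the two entry holes (100 mm apart: centres at y = -34 and +66 of handle, so this is y = +16). Put over the studs here, the plate drops flat on the deck; then the handle is slid 16 mm towards its own +y until the studs stop it, hooked home.
- deck (a point): Centre of the top face of the stand's carriage (76 mm x by 210 mm y), 62 mm above the bench at rest; z up. Two brass mushroom studs stand on it at y = -50 and +50: neck 6 mm across, head 14 mm across, head underside 6.5 and top 9.5 mm above the deck. Handle's y goes along this y. Hooked home, the bar's centre is 47 mm above this point (49.5 when pulled up).
- carriage (a joint): Rise of the carriage (m), guided straight up in the stand: 0 at rest on its stop, ends at 12 mm. A hidden ballast (about 0.5 to 15.5 N, different each time) and a stiff spring (12 N per mm of rise) hold it down: it stays on its stop until the pull exceeds the ballast, so its rise, under 2 mm, does not tell the pull.
- stand: The pull-test stand, bolted to the bench: green casing 84 mm (x) by 220 mm (y), 50 mm high, on a foot plate 130 by 250 by 8 mm; origin at the centre of its underside, y along the row of studs. It carries the carriage. Its y and the handle's y start within 1 rad of each other.
- glue_tin: Bystander: upright round tin, 72 mm across, 85 mm tall; origin under its centre. Leave alone.
- mallet: Bystander: hammer lying on the bench beyond the work, 200 mm long. Leave alone.
- rivet_tray: Bystander: divided wooden tray 80 x 100 x 35 mm on the bench; origin under its centre. Leave alone.
Mind the look-alikes: they are no part of the job. Leave any green look-alike of the handle alone.

How it is judged:
By the outcome, as a careful person would: the job done as asked, in the order asked, and still so for the second after the job is handed in, with the robot touching nothing.
It also fails if it takes over 58 s, if anything falls off the work surface, if the arm or the gripper's body presses on something with over 40 N, if the wrist force passes 120 N, or if a joint passes its speed limit or range.

## Robot

A 6-joint arm with a two-finger parallel gripper is mounted at the origin on the work surface. World frame = base frame: x ahead of the robot, y to its left, z up, the work surface at z = 0. Lengths are in m, angles in rad, forces in N, time in s.
With the tool pointing down it reaches from about 0.35 to 0.975 m from the base axis. Payload 17.4 kg.
Tool frame: the origin (TCP) lies between the finger pads; the fingertips stand 11 mm ahead of it and the grasp point (between the pads) lies 8 mm behind it (tips_ahead is the distance from the TCP to the fingertips, in m); z points along the fingers, y is the line along which they close (so a half turn about z gives the same grasp; the last joint's range is limited). The gripper opens to 85 mm and grips with 20 to 120 N. Pads are 22 mm wide; open, the fingers measure 114 mm over their backs; the gripper's body (76 mm by 85 mm) begins 54 mm behind the grasp point. The pads swing forward as they close: fully open they stand 13 mm farther back than shut.
Start: joints at [-1.199, 0.116, 1.442, -0, 1.584, -0.038], TCP at [0.269, -0.619, 0.242] pointing down, gripper open.
Joint ranges: [-2.83, 2.83], [-0.83, 2.19], [0.07, 2.5], [-1.14, 4.28], [0.01, 3], [-2.97, 2.97]. Speed limits (rad/s): [1.89, 1.89, 2.22, 3.14, 3.14, 3.14].

## Interface

Orientations are given as a unit quaternion [w, x, y, z].
In Python, from workcell import state, read_camera, camera_model, finish_job, spot_in, pinpoint, tips_ahead gives the robot as it stands. The module is installed in compiled form; this text tells all that it offers.
- The arm moves only by the tool drive_tool, never from a script. Its arguments are lists of equal length, an entry for each row: "xyz": the shift along the tool's x, y, z each as a share of 80 mm, from -1 to 1, a list of three; "delta_rot": the turn, a rotation vector about the tool's x, y, z each as a share of 0.5 rad, from -1 to 1, a list of three. A call has 1 to 20 rows; each row is the pose to reach, as a shift and turn from the pose commanded when the call began, along the tool's axes at that moment; what a row does not reach only later rows make up. A row lasts 1/10 s, in which the tool goes at most 50 mm and 8.59 degrees, less where a joint would pass 70% of its speed; a pose out of reach is approached as far as the arm can. A call with a number of a shift or a turn outside -1 to 1 is refused whole. A call with a gripper value outside its range is refused whole. "fingers" is the closure, from -1 (fully open) to 1 (shut), set as the call begins (left out, the last holds). The fingers move at their own pace and stop on an object; the grip force is fixed at half the most. Time passes only in rows, so rows that repeat a pose let the fingers close. It gives the time, the measured TCP pose, the force, the opening and the grip force at its end, in the units of the state.
- state(): the state, without advancing time (a new reading comes with each control period).
- read_camera(name): name is "scene" or "top" or "wrist"; returns (picture, depth): 400x640x3 uint8, red, green, blue; 400x640 float32, m along the optical axis (not along the pixel's ray), 0 where there is no reading.
- camera_model(name): a dict with "vertical_fov" (degrees; the focal length in pixels is half the picture's height over the tangent of half this angle, whatever the lens; pixels are square), "cx", "cy" (the principal point, pixels), "rvec" (rotation vector, rad) and "tvec" (3), from world to camera coordinates, as OpenCV has them; the wrist camera has in their place "hand_eye" (4x4, takes a point from camera to tool coordinates, whose origin is the TCP and whose axes are the flange's). Camera axes: x right, y down, z forward; pixel columns grow to the right and rows downward; lengths in m; the calibration is good to about 2 mm. A picture is of the moment at which its call begins: read the wrist's pose just before it. camera_model takes no time and is no camera call.
- finish_job(): hands the job in; it is judged then, once.
Trained networks look in the newest picture that a camera, given by its name, has taken for a name from the list of things; names that differ only in an ending like _2 or _b are one class to them, and where a whole thing is asked for, a point or a joint stands for the part that bears it (a point fixed in the world has none). Each returns a list of dicts, best first, with "conf" (0 to 1); they miss things now and then, are a little off and sometimes report something else, mostly with a low value. They report only what shows in the picture. A call takes as long as a camera call. They do not tell look-alikes from the thing itself.
- spot_in(query, camera): "at" ([column, row] in pixels, amid what is visible of it).
- pinpoint(query, camera): "at" ([column, row] in pixels: a listed point, or the origin of a listed thing).
The state is a dict: "time": time; "joint_positions": joint angles; "dq": joint speeds; "joint_efforts": joint torques, N m; "ee_pos": TCP position; "ee_rot": TCP orientation; "force": force on the tool from outside, world axes, zero at the start; "ft_torque": the same for the moment, N m; "opening": opening from 0.0 (shut) to 1.0 (fully open); "finger_force": force on a finger pad.
Only numpy, scipy, OpenCV 4.12 (cv2) and the standard library are available. Lean on these libraries where they do the work, as an engineer would, in place of code of your own. Each camera call takes 0.05 s, during which the arm holds its last target. There are 200 camera calls.

## Working session

There is one attempt and no reset: what is moved stays moved. The work goes in short steps, Python scripts to look and compute and a tool call to move; the robot and the scene stay as the last step left them, time stands still between calls to the robot, and variables do not carry over. Pictures are saved under pics/ and viewed, at most 12 in all, crops included, and the job is handed in when it is done.

Besides the shell and the picture viewer there is one more tool, called by a JSON object that holds its "api" and its "payload". drive_tool: Moves the arm, as the interface text tells. Its arguments: {"type":"object","properties":{"xyz":{"type":"array"},"delta_rot":{"type":"array"},"fingers":{"type":"number"}},"required":["xyz","delta_rot"]}

```bash
mkdir -p pics
cat > h.py <<'E'
import numpy as np,cv2
from scipy.spatial.transform import Rotation as R
from workcell import *
def cam(name):
    s=state(); m=camera_model(name); p,d=read_camera(name)
    f=200/np.tan(np.radians(m["vertical_fov"])/2)
    if "hand_eye" in m:
        q=s["ee_rot"]; T=np.eye(4); T[:3,:3]=R.from_quat([q[1],q[2],q[3],q[0]]).as_matrix(); T[:3,3]=s["ee_pos"]
        T=T@np.array(m["hand_eye"])
    else:
        E=np.eye(4); E[:3,:3]=cv2.Rodrigues(np.array(m["rvec"],float))[0]; E[:3,3]=np.ravel(m["tvec"]); T=np.linalg.inv(E)
    return p,d,(f,m["cx"],m["cy"]),T
def ray(uv,K,T):
    return T[:3,:3]@np.array([(uv[0]-K[1])/K[0],(uv[1]-K[2])/K[0],1.])
def atz(uv,K,T,z):
    r=ray(uv,K,T); return T[:3,3]+r*(z-T[2,3])/r[2]
def atd(uv,d,K,T):
    return T[:3,3]+ray(uv,K,T)*d[int(round(uv[1])),int(round(uv[0]))]
def proj(P,K,T):
    c=T[:3,:3].T@(np.asarray(P)-T[:3,3]); return c[:2]/c[2]*K[0]+np.array(K[1:])
def cloud(d,K,T):
    v,u=np.mgrid[:400,:640]; c=np.stack([(u-K[1])/K[0]*d,(v-K[2])/K[0]*d,d],-1)
    return c@T[:3,:3].T+T[:3,3]
def save(n,p): cv2.imwrite("pics/"+n,p[:,:,::-1])
E
python3 - <<'E'
from h import *
np.set_printoptions(precision=4,suppress=True)
s=state(); print({k:s[k] for k in("time","ee_pos","ee_rot","force","opening")},tips_ahead())if callable(tips_ahead) else print(s,tips_ahead)
for n in("top","scene"):
    p,d,K,T=cam(n); save(n+"1.png",p); print(n,K,T[:3,3])
    for q in("grip","handle","entry","deck","stand"):
        for r in pinpoint(q,n)[:3]: print(q,r,atd(r["at"],d,K,T))
E
```

```text
{'time': 0.0, 'joint_positions': array([-1.1988,  0.1165,  1.4422,  0.    ,  1.584 , -0.0378]), 'dq': array([-0.0001, -0.0005, -0.0003, -0.0007,  0.0006,  0.0001]), 'joint_efforts': array([  0.0022, -73.1976, -63.249 ,   0.    ,   0.006 ,   0.    ]), 'ee_pos': array([ 0.2689, -0.619 ,  0.2415]), 'ee_rot': array([-0.0006,  0.9791,  0.2035, -0.0001]), 'force': array([ 0.4446, -0.291 , -0.6479]), 'ft_torque': array([0.0201, 0.0038, 0.0573]), 'finger_force': 0.0, 'opening': 0.9991167614617594} 0.011
top (np.float64(419.1688105615164), 324.4059726088654, 198.5587412837786) [ 0.4188 -0.0713  1.3766]
grip {'at': [439.8, 207.2], 'conf': 0.91} [ 0.5023 -0.3994  0.0591]
grip {'at': [488.4, 245.8], 'conf': 0.78} [ 0.3779 -0.5436  0.0544]
grip {'at': [431.3, 263.1], 'conf': 0.69} [ 0.3264 -0.376   0.0037]
handle {'at': [478.9, 243.0], 'conf': 0.87} [ 0.3862 -0.5317  0.0046]
handle {'at': [429.2, 258.8], 'conf': 0.8} [ 0.3433 -0.3585  0.0569]
entry {'at': [430.9, 209.7], 'conf': 0.87} [ 0.4956 -0.3723  0.0547]
entry {'at': [483.6, 247.2], 'conf': 0.78} [ 0.3728 -0.541   0.0186]
entry {'at': [422.
[... 336 characters left out ...]
-0.3659  0.0513]
grip {'at': [193.7, 197.2], 'conf': 0.88} [ 0.5179 -0.396   0.0547]
grip {'at': [156.2, 165.3], 'conf': 0.68} [ 0.3827 -0.5341  0.052 ]
handle {'at': [197.5, 208.3], 'conf': 0.96} [ 0.5122 -0.3953  0.0032]
handle {'at': [218.7, 166.9], 'conf': 0.93} [ 0.335  -0.3606  0.0038]
handle {'at': [155.4, 180.0], 'conf': 0.76} [ 0.3992 -0.5431  0.0069]
entry {'at': [221.8, 165.1], 'conf': 0.93} [ 0.3358 -0.3496  0.0121]
entry {'at': [201.3, 209.7], 'conf': 0.83} [ 0.5188 -0.383   0.0046]
entry {'at': [156.6, 175.6], 'conf': 0.74} [ 0.4228 -0.5244  0.0473]
deck {'at': [362.2, 206.6], 'conf': 0.78} [0.5591 0.0713 0.0645]
stand {'at': [359.8, 220.3], 'conf': 0.75} [0.6013 0.0631 0.056 ]
```

Run:
```python
import cv2
a=cv2.imread("pics/top1.png");b=cv2.imread("pics/scene1.png")
cv2.imwrite("pics/v1.png",cv2.resize(a[120:320,230:530],None,fx=2.6,fy=2.6,interpolation=3))
cv2.imwrite("pics/v2.png",cv2.resize(b[110:290,120:440],None,fx=2.5,fy=2.5,interpolation=3))
```

```text
(no output)
```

View pics/v1.png

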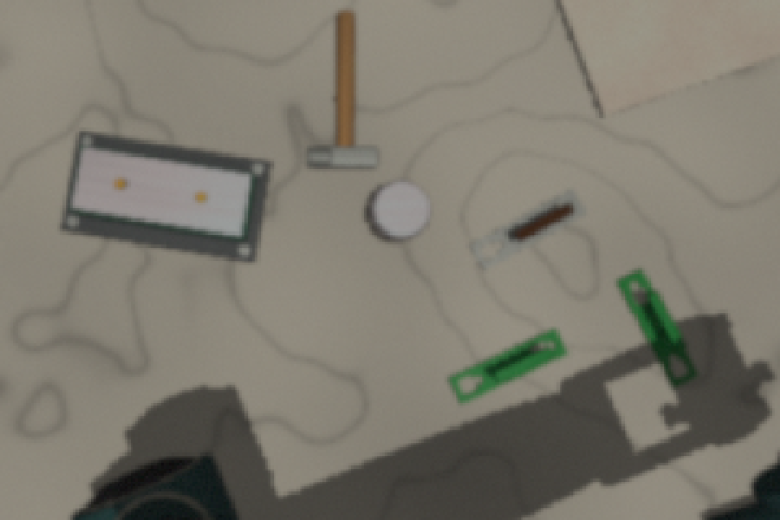

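View pics/v2.png

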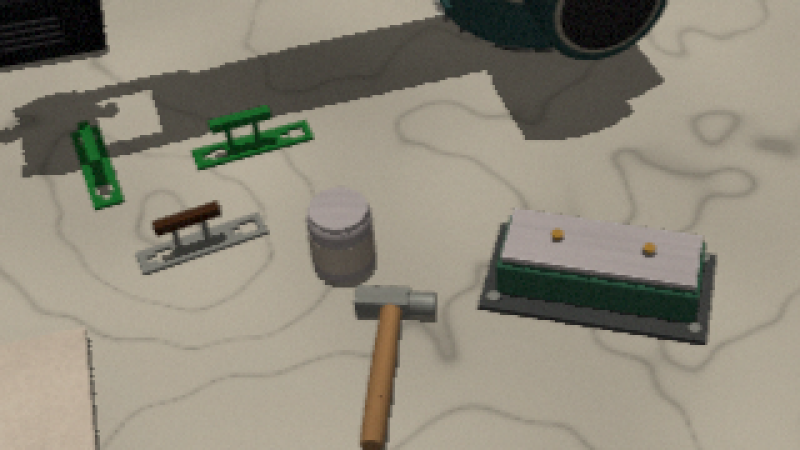

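The steel handle with the dark bar sits at top px (440,207) and scene px (194,197). The look-alikes are the two green handles, at top (425,261) and (484,246). I choose the steel one because of its dark wooden bar. Its long end points to world +y. The stand is at top (290,194), with studs at about (276,190) and (307,196).

```bash
cat >> h.py <<'E'
def go(P,yaw):
    "shift (units) and turn (units) in tool axes to reach P with tool x at yaw, z down"
    s=state(); q=s["ee_rot"]; A=R.from_quat([q[1],q[2],q[3],q[0]])
    B=R.from_matrix(np.array([[np.cos(yaw),np.sin(yaw),0],[np.sin(yaw),-np.cos(yaw),0],[0,0,-1]]))
    return A.inv().apply(np.array(P)-s["ee_pos"])/.08, (A.inv()*B).as_rotvec()/.5
E
python3 - <<'E'
from h import *
np.set_printoptions(precision=4,suppress=True)
p,d,K,T=cam("top")
print(atz((439.8,207.2),K,T,.047))
print([atz((230+u/2.6,120+v/2.6),K,T,.07) for u,v in((120,183),(201,197))])
c=cloud(d,K,T); m=(abs(c[...,2]-.062)<.006)&(c[...,1]>-.1)&(c[...,1]<.25)&(c[...,0]>.4)&(c[...,0]<.7)&(d>0)
print(m.sum(),cv2.minAreaRect(c[m][:,:2].astype(np.float32)*1000))
p,d,K,T=cam("scene"); print(atz((193.7,197.2),K,T,.047), atz((362.2,206.6),K,T,.062))
print(camera_model("wrist")["hand_eye"],camera_model("wrist")["vertical_fov"])
print(go((.497,-.397,.25),1.98))
E
```

```text
[ 0.5031 -0.4024  0.047 ]
[array([0.5708, 0.1115, 0.07  ]), array([0.5506, 0.0139, 0.07  ])]
1509 ((561.5277709960938, 64.64269256591797), (211.0917510986328, 76.90170288085938), 78.95230102539062)
[ 0.5104 -0.3988  0.047 ] [0.5568 0.0716 0.062 ]
[[-0.0007 -0.9629 -0.2698  0.0682]
 [ 1.     -0.0005 -0.0006 -0.0006]
 [ 0.0004 -0.2698  0.9629 -0.131 ]
 [ 0.      0.      0.      1.    ]] 61.852845475261326
(array([ 3.721 , -1.4108, -0.0963]), array([-0.    ,  0.    , -3.1404]))
```

{"api": "drive_tool", "payload": {"xyz": [[1,-0.5,0],[1,-0.5,0],[1,-0.5,0],[1,-0.5,0]], "delta_rot": [[0,0,-1],[0,0,-1],[0,0,-1],[0,0,-1]]}}

```text
time: 1.1
ee_pos: [0.3272, -0.5497, 0.2426]
ee_rot: [0.0, 0.897, 0.443, 0.0]
force: [0.1, -1.0, -0.2]
opening: 1.004
finger_force: 0.0
```

```bash
python3 -c "
from h import *
print(go((.506,-.401,.25),1.98))"
```

```text
(array([ 2.8343647 ,  0.64442214, -0.09220546]), array([ 6.01908659e-04,  8.87781635e-04, -2.12532833e+00]))
```

{"api": "drive_tool", "payload": {"xyz": [[1,0.2,0],[1,0.2,0],[1,0.2,0],[1,0.2,0]], "delta_rot": [[0,0,-1],[0,0,-1],[0,0,-1],[0,0,-1]]}}

```text
time: 1.5
ee_pos: [0.3889, -0.4965, 0.2425]
ee_rot: [0.0, 0.759, 0.651, -0.0]
force: [-0.4, -0.4, 0.8]
opening: 1.002
finger_force: 0.0
```

```bash
python3 -c "
from h import *
print(go((.506,-.401,.25),1.98))"
```

```text
(array([ 1.40365693,  1.26341964, -0.09441678]), array([ 2.30472256e-04,  4.63733400e-04, -1.12545257e+00]))
```

{"api": "drive_tool", "payload": {"xyz": [[1,0.9,0],[1,0.9,0],[1,0.9,0],[1,0.9,0],[1,0.9,0]], "delta_rot": [[0,0,-1],[0,0,-1],[0,0,-1],[0,0,-1],[0,0,-1]]}}

```text
time: 2.0
ee_pos: [0.4724, -0.4294, 0.2423]
ee_rot: [-0.0, 0.577, 0.817, -0.0]
force: [-0.4, 0.4, 0.2]
opening: 1.002
finger_force: 0.0
```

Run:
```python
from h import *
np.set_printoptions(precision=4,suppress=True)
p,d,K,T=cam("wrist"); save("w1.png",p)
for q,z in(("grip",.047),("handle",0),("entry",0)):
    for r in pinpoint(q,"wrist")[:2]: print(q,r,atz(r["at"],K,T,z),atd(r["at"],d,K,T))
c=cloud(d,K,T); m=(abs(c[...,2]-.053)<.006)&(d>0)&(np.hypot(c[...,0]-.506,c[...,1]+.4)<.06)
print(m.sum(),cv2.minAreaRect(c[m][:,:2].astype(np.float32)*1000), np.median(c[m],0))
print(go((.506,-.401,.25),1.98))
```

```text
grip {'at': [200.6, 67.1], 'conf': 0.85} [ 0.3376 -0.3631  0.047 ] [ 0.3393 -0.3632  0.052 ]
grip {'at': [364.3, 167.0], 'conf': 0.7} [ 0.5121 -0.3986  0.047 ] [ 0.5107 -0.3979  0.0539]
handle {'at': [357.8, 158.2], 'conf': 0.9} [ 0.5106 -0.3967  0.    ] [ 0.5019 -0.3921  0.0528]
handle {'at': [218.6, 73.7], 'conf': 0.75} [ 0.3409 -0.3629  0.    ] [ 0.3417 -0.3629  0.0028]
entry {'at': [210.6, 235.9], 'conf': 0.96} [ 0.3789 -0.5415  0.    ] [ 0.3796 -0.5397  0.0037]
entry {'at': [216.2, 53.2], 'conf': 0.81} [ 0.3334 -0.3446  0.    ] [ 0.3405 -0.3458  0.0227]
1162 ((510.39544677734375, -396.24774169921875), (14.162851333618164, 76.37015533447266), 26.795011520385742) [ 0.5092 -0.3945  0.0532]
(array([ 0.2012,  0.5246, -0.0953]), array([ 0.0001,  0.0001, -0.1445]))
```

View pics/w1.png

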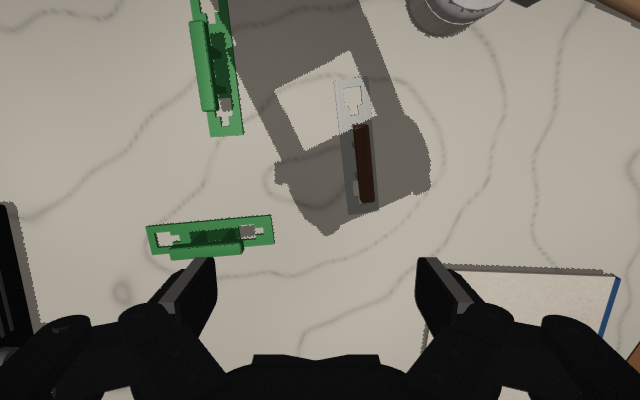

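```bash
python3 -c "
from h import *
print(go((.5104,-.3962,.12),2.039))"
```

```text
(array([0.23980021, 0.59626829, 1.52973934]), array([ 1.00156909e-04,  1.50212535e-04, -2.62533392e-01]))
```

{"api": "drive_tool", "payload": {"xyz": [[0.24,0.596,0.5],[0.24,0.596,1],[0.24,0.596,1],[0.24,0.596,1]], "delta_rot": [[0,0,-0.262],[0,0,-0.262],[0,0,-0.262],[0,0,-0.262]]}}

```text
time: 2.6
ee_pos: [0.5102, -0.396, 0.1625]
ee_rot: [-0.001, 0.523, 0.852, 0.0]
force: [0.2, 0.3, 0.7]
opening: 0.998
finger_force: 0.0
```

Run:
```python
from h import *
np.set_printoptions(precision=4,suppress=True)
p,d,K,T=cam("wrist"); save("w2.png",p)
c=cloud(d,K,T); m=(abs(c[...,2]-.053)<.006)&(d>0)&(np.hypot(c[...,0]-.506,c[...,1]+.4)<.06)
r=cv2.minAreaRect(c[m][:,:2].astype(np.float32)*1000); print(m.sum(),r,np.percentile(c[m][:,2],[5,50,95]))
print(go((r[0][0]/1000,r[0][1]/1000,.039),2.039))
```

```text
1806 ((510.0355529785156, -395.722412109375), (13.775200843811035, 75.26313781738281), 27.29388999938965) [0.0518 0.0533 0.0544]
(array([ 0.0157, -0.0004,  1.5651]), array([0.0008, 0.0028, 0.001 ]))
```

View pics/w2.png

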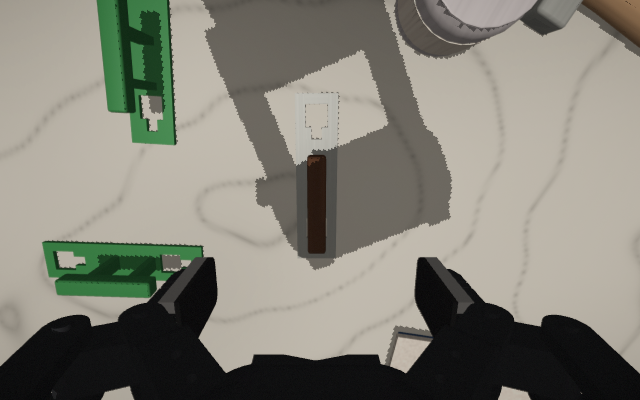

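The view confirms the steel plate and dark bar, centred at (316,205). The bar is aligned with the tool, with the +y hole at (317,117). I'll go down and grasp.

{"api": "drive_tool", "payload": {"xyz": [[0.012,0,0.5],[0.012,0,0.9],[0.012,0,0.9]], "delta_rot": [[0,0,0],[0,0,0],[0,0,0]]}}

```text
time: 2.95
ee_pos: [0.5088, -0.3951, 0.0886]
ee_rot: [-0.002, 0.524, 0.852, 0.0]
force: [0.1, 0.7, -0.7]
opening: 0.998
finger_force: 0.0
```

{"api": "drive_tool", "payload": {"xyz": [[0,0,0.3],[0,0,0.5],[0,0,0.65],[0,0,0.66],[0,0,0.66]], "delta_rot": [[0,0,0],[0,0,0],[0,0,0],[0,0,0],[0,0,0]]}}

```text
time: 3.45
ee_pos: [0.5104, -0.3953, 0.0384]
ee_rot: [0.0, 0.523, 0.852, -0.0]
force: [-0.8, -0.4, -0.4]
opening: 0.997
finger_force: 0.0
```

{"api": "drive_tool", "payload": {"xyz": [[0,0,0],[0,0,0],[0,0,0],[0,0,0],[0,0,0],[0,0,0],[0,0,0],[0,0,0],[0,0,0],[0,0,0]], "delta_rot": [[0,0,0],[0,0,0],[0,0,0],[0,0,0],[0,0,0],[0,0,0],[0,0,0],[0,0,0],[0,0,0],[0,0,0]], "fingers": 1}}

```text
time: 4.45
ee_pos: [0.5102, -0.3951, 0.0378]
ee_rot: [0.0, 0.523, 0.852, -0.0]
force: [-0.8, 0.1, 5.3]
opening: 0.156
finger_force: 59.4
```

{"api": "drive_tool", "payload": {"xyz": [[0,0,-0.1],[0,0,-0.3],[0,0,-0.6],[0,0,-1],[0,0,-1],[0,0,-1]], "delta_rot": [[0,0,0],[0,0,0],[0,0,0],[0,0,0],[0,0,0],[0,0,0]]}}

```text
time: 5.05
ee_pos: [0.5104, -0.3952, 0.119]
ee_rot: [0.001, 0.523, 0.852, -0.0]
force: [-0.3, 1.2, -3.2]
opening: 0.154
finger_force: 58.6
```

{"api": "drive_tool", "payload": {"xyz": [[0,0,-0.4],[0,0,-0.8],[0,0,-1],[0,0,-1],[0,0,-1],[0,0,-1]], "delta_rot": [[0,0,0],[0,0,0],[0,0,0],[0,0,0],[0,0,0],[0,0,0]]}}

```text
time: 5.65
ee_pos: [0.5097, -0.3946, 0.1952]
ee_rot: [-0.001, 0.523, 0.852, 0.0]
force: [-0.4, -0.2, -2.6]
opening: 0.152
finger_force: 58.8
```

Run:
```python
from h import *
np.set_printoptions(precision=4,suppress=True)
print(np.mean([state()["force"] for _ in range(1)],0))
p,d,K,T=cam("wrist"); save("w3.png",p)
print(go((.5415,-.033,.22),1.371))
```

```text
[-0.4397 -0.1768 -2.5564]
(array([ 3.8515,  2.4009, -0.3   ]), array([-0.0036, -0.0039,  1.3396]))
```

View pics/w3.png

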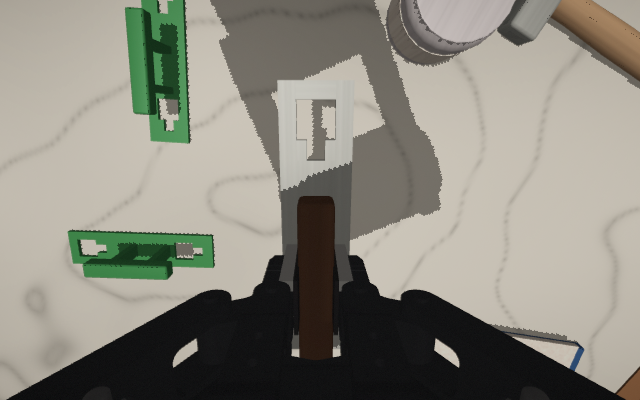

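Run:
```python
from h import *
np.set_printoptions(precision=4,suppress=True)
H=np.array(camera_model("wrist")["hand_eye"]); f=200/np.tan(np.radians(camera_model("wrist")["vertical_fov"])/2)
m=camera_model("wrist"); K=(f,m["cx"],m["cy"])
for n,z in((84,.034),(75.5,.034),(56.5,.034),(46.5,.034)):
    print(n,[proj((n/1000,y,z),K,H) for y in(-.018,-.0095,.0095,.018)])
```

```text
84 [array([276.9185,  77.1744]), array([295.2391,  77.1608]), array([336.1944,  77.1304]), array([354.5179,  77.1168])]
75.5 [array([277.4931,  96.4147]), array([295.5471,  96.4017]), array([335.9063,  96.3728]), array([353.9632,  96.3598])]
56.5 [array([278.719 , 137.4613]), array([296.2042, 137.4497]), array([335.2919, 137.4237]), array([352.7798, 137.4121])]
46.5 [array([279.3336, 158.0429]), array([296.5337, 158.0319]), array([334.9838, 158.0074]), array([352.1864, 157.9965])]
```

{"api": "drive_tool", "payload": {"xyz": [[0.4,0.25,-0.1],[1,0.62,-0.3],[1,0.62,-0.3],[1,0.62,-0.3]], "delta_rot": [[0,0,0.1],[0,0,0.35],[0,0,0.35],[0,0,0.35]]}}

```text
time: 6.1
ee_pos: [0.5184, -0.3, 0.2214]
ee_rot: [0.0, 0.594, 0.804, 0.0]
force: [0.6, -0.6, -2.1]
opening: 0.149
finger_force: 58.8
```

```bash
python3 -c "
from h import *
print(go((.5415,-.033,.22),1.371))"
```

```text
(array([3.10597579, 1.25610468, 0.01729727]), array([3.43314083e-04, 2.31666405e-04, 9.95466609e-01]))
```

{"api": "drive_tool", "payload": {"xyz": [[0.5,0.2,0],[1,0.4,0],[1,0.4,0],[1,0.4,0]], "delta_rot": [[0,0,0.15],[0,0,0.4],[0,0,0.4],[0,0,0.4]]}}

```text
time: 6.5
ee_pos: [0.5255, -0.2156, 0.2206]
ee_rot: [-0.0, 0.672, 0.741, -0.0]
force: [0.1, -0.5, -1.9]
opening: 0.151
finger_force: 58.8
```

```bash
python3 -c "
from h import *
print(go((.5415,-.033,.22),1.371))"
```

```text
(array([2.25263426, 0.42197449, 0.00721208]), array([-2.11082095e-03,  7.43762427e-05,  5.94926710e-01]))
```

{"api": "drive_tool", "payload": {"xyz": [[0.5,0.1,0],[1,0,0],[1,0,0],[1,0,0]], "delta_rot": [[0,0,0.15],[0,0,0.4],[0,0,0.595],[0,0,0.595]]}}

```text
time: 6.9
ee_pos: [0.5179, -0.1365, 0.2211]
ee_rot: [-0.0, 0.775, 0.632, -0.0]
force: [-0.2, -1.2, -1.5]
opening: 0.154
finger_force: 59.0
```

```bash
python3 -c "
from h import *
print(go((.5415,-.033,.22),1.371))"
```

```text
(array([1.32614527, 0.02897518, 0.01302169]), array([-0.00081427,  0.00067455, -0.00543422]))
```

{"api": "drive_tool", "payload": {"xyz": [[0.5,0.02,0],[1,0.02,0],[1,0.02,0],[1,0.02,0],[1,0.02,0]], "delta_rot": [[0,0,0],[0,0,0],[0,0,0],[0,0,0],[0,0,0]]}}

```text
time: 7.4
ee_pos: [0.5357, -0.0591, 0.2211]
ee_rot: [-0.0, 0.775, 0.632, -0.0]
force: [0.5, 0.6, -2.3]
opening: 0.152
finger_force: 59.0
```

Run:
```python
from h import *
np.set_printoptions(precision=4,suppress=True)
p,d,K,T=cam("wrist"); save("w4.png",p)
hsv=cv2.cvtColor(p,cv2.COLOR_RGB2HSV)
m=cv2.inRange(hsv,(12,110,90),(35,255,255)); n,l,st,ce=cv2.connectedComponentsWithStats(m)
for i in range(1,n):
    if st[i,4]>15: print(st[i],ce[i],atz(ce[i],K,T,.0715))
c=cloud(d,K,T); g=(abs(c[...,2]-.062)<.004)&(d>0)&(np.hypot(c[...,0]-.56,c[...,1]-.065)<.14)
print(cv2.minAreaRect(c[g][:,:2].astype(np.float32)*1000),np.median(c[g][:,2]))
```

```text
[310 100  16   7  75] [317.5067 102.1867] [0.5517 0.0146 0.0715]
((554.27783203125, 27.039302825927734), (127.17485809326172, 76.1455307006836), 78.59208679199219) 0.0614417891857863
```

View pics/w4.png

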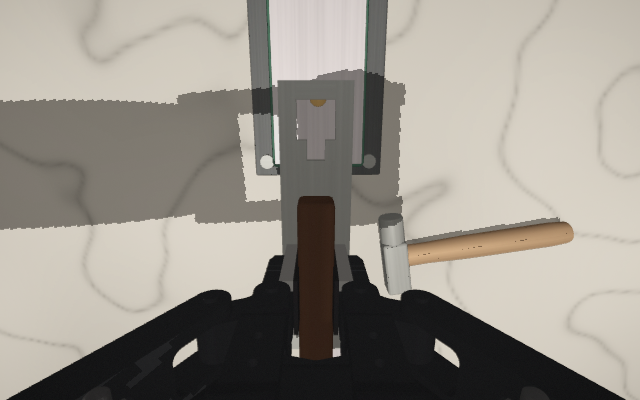

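The plate in hand is aligned with the deck (yaw 78.6° against tool 78.55°). One stud is half visible through the hole at (317,102). I'll continue to the pre-insert hover and look through the hole.

{"api": "drive_tool", "payload": {"xyz": [[0.5,0,0],[1,0,0],[1,0,0],[1,0,0]], "delta_rot": [[0,0,0],[0,0,0],[0,0,0],[0,0,0]]}}

```text
time: 7.85
ee_pos: [0.5518, 0.0202, 0.2213]
ee_rot: [0.0, 0.775, 0.632, -0.0]
force: [0.8, -0.4, -2.5]
opening: 0.155
finger_force: 59.0
```

```bash
python3 -c "
from h import *
print(go((.559,.0513,.145),1.371))"
```

```text
(array([0.39912136, 0.0113554 , 0.95364229]), array([-0.00059603,  0.00077976, -0.00325576]))
```

{"api": "drive_tool", "payload": {"xyz": [[0.4,0.01,0.3],[0.4,0.01,0.7],[0.4,0.01,0.95],[0.4,0.01,0.95],[0.4,0.01,0.95]], "delta_rot": [[0,0,0],[0,0,0],[0,0,0],[0,0,0],[0,0,0]]}}

```text
time: 8.35
ee_pos: [0.5591, 0.0507, 0.1462]
ee_rot: [0.0, 0.775, 0.632, 0.0]
force: [1.0, -0.0, -1.4]
opening: 0.148
finger_force: 58.9
```

```bash
cat > look.py <<'E'
from h import *
import sys
np.set_printoptions(precision=4,suppress=True)
s=state(); q=s["ee_rot"]; A=R.from_quat([q[1],q[2],q[3],q[0]]); print(s["time"],s["ee_pos"],s["force"])
p,d,K,T=cam("wrist"); save(sys.argv[1],p)
m=cv2.inRange(cv2.cvtColor(p,cv2.COLOR_RGB2HSV),(12,110,70),(35,255,255)); n,l,st,ce=cv2.connectedComponentsWithStats(m)
for i in range(1,n):
    if st[i,4]>15:
        b=st[i]; c=(b[0]+b[2]/2-.5,b[1]+b[3]/2-.5); P=atz(c,K,T,.0715); print(b,ce[i],P,"tool",A.inv().apply(P-s["ee_pos"])*1000,"depthz",atd(c,d,K,T)[2])
cv2.imwrite("pics/c_"+sys.argv[1],cv2.resize(p[60:200,240:400,::-1],None,fx=4,fy=4,interpolation=0))
E
python3 look.py w5.png
```

```text
8.35 [0.5591 0.0507 0.1462] [ 1.0091 -0.0025 -1.4265]
[305 103  22  23 403] [315.5583 114.0273] [0.5721 0.1164 0.0715] tool [66.9772 -0.5156 74.7293] depthz 0.07043818306030508
[557 356  44  12 182] [578.8956 360.489 ] [ 0.7262 -0.0953  0.0715] tool [-109.2098  193.1722   74.7875] depthz 0.013081095777806695
```

View pics/c_w5.png

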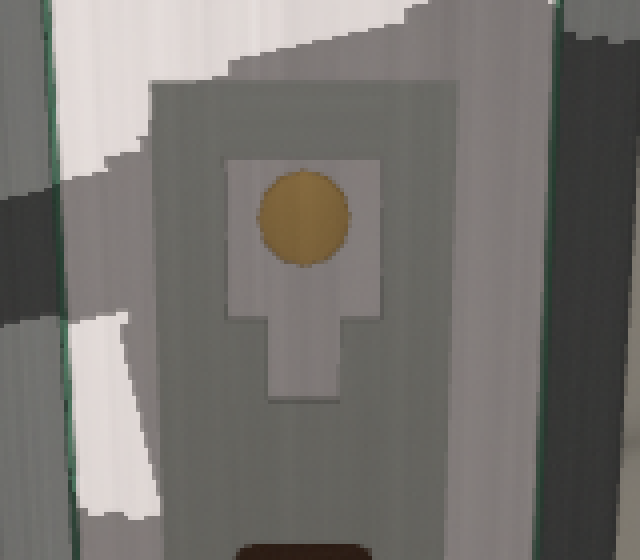

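The stud is centred in the hole laterally, at crop (304,218), but about 2 mm ahead along y. I'll correct that and descend.

{"api": "drive_tool", "payload": {"xyz": [[0.026,-0.008,0],[0.026,-0.008,0.15],[0.026,-0.008,0.3],[0.026,-0.008,0.38],[0.026,-0.008,0.38],[0.026,-0.008,0.38]], "delta_rot": [[0,0,0],[0,0,0],[0,0,0],[0,0,0],[0,0,0],[0,0,0]]}}

```text
time: 9.0
ee_pos: [0.5586, 0.0541, 0.115]
ee_rot: [-0.0, 0.775, 0.632, -0.0]
force: [-0.6, -0.7, -1.5]
opening: 0.15
finger_force: 59.0
```

```bash
python3 look.py w6.png
```

```text
9.0 [0.5586 0.0541 0.115 ] [-0.5849 -0.6959 -1.5159]
[305 108  27  27 550] [317.8982 121.0691] [0.5722 0.1164 0.0715] tool [63.8052  0.7723 43.4695] depthz 0.07148028894544234
[606 385  27  12 151] [618.9338 389.2715] [ 0.7281 -0.0873  0.0715] tool [-104.3827  194.3889   43.411 ] depthz 0.012875256409269897
```

View pics/c_w6.png

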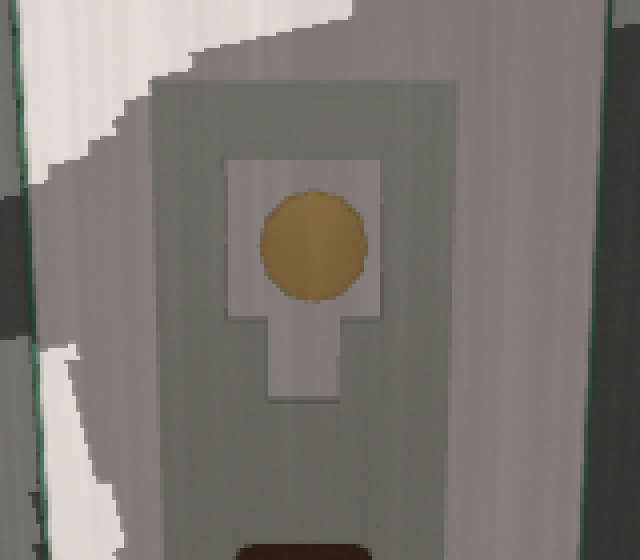

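The stud is well inside the hole, at crop (314,246). I'll make a small correction and lower further.

{"api": "drive_tool", "payload": {"xyz": [[-0.01,0.008,0],[-0.01,0.008,0.05],[-0.01,0.008,0.1],[-0.01,0.008,0.13],[-0.01,0.008,0.14],[-0.01,0.008,0.14]], "delta_rot": [[0,0,0],[0,0,0],[0,0,0],[0,0,0],[0,0,0],[0,0,0]]}}

```text
time: 9.65
ee_pos: [0.5591, 0.0531, 0.1037]
ee_rot: [-0.0, 0.775, 0.632, -0.0]
force: [0.1, -0.1, -1.4]
opening: 0.154
finger_force: 59.0
```

```bash
python3 look.py w7.png
```

```text
9.65 [0.5591 0.0531 0.1037] [ 0.0513 -0.0561 -1.415 ]
[303 106  28  29 630] [316.7635 119.8984] [0.572  0.1164 0.0715] tool [64.5792 -0.0139 32.2217] depthz 0.0710364030364661
[621 395  19   5  56] [629.9821 397.1071] [ 0.7251 -0.0811  0.0715] tool [-98.0792 189.6797  32.1772] depthz 0.010021351203738121
```

{"api": "drive_tool", "payload": {"xyz": [[0,0,0.012],[0,0,0.025],[0,0,0.037],[0,0,0.037],[0,0,0.037]], "delta_rot": [[0,0,0],[0,0,0],[0,0,0],[0,0,0],[0,0,0]]}}

```text
time: 10.2
ee_pos: [0.5591, 0.0531, 0.101]
ee_rot: [0.0, 0.775, 0.632, 0.0]
force: [-0.2, -0.4, -1.5]
opening: 0.151
finger_force: 59.0
```

{"api": "drive_tool", "payload": {"xyz": [[0,0,0.006],[0,0,0.006],[0,0,0.006]], "delta_rot": [[0,0,0],[0,0,0],[0,0,0]]}}

```text
time: 10.5
ee_pos: [0.5592, 0.0531, 0.1005]
ee_rot: [0.0, 0.775, 0.632, 0.0]
force: [-0.8, -0.1, -1.4]
opening: 0.152
finger_force: 59.0
```

{"api": "drive_tool", "payload": {"xyz": [[0,0,0.006],[0,0,0.006],[0,0,0.006]], "delta_rot": [[0,0,0],[0,0,0],[0,0,0]]}}

```text
time: 10.8
ee_pos: [0.5591, 0.0531, 0.1]
ee_rot: [0.0, 0.775, 0.632, -0.0]
force: [-0.2, 0.4, -1.4]
opening: 0.153
finger_force: 59.0
```

{"api": "drive_tool", "payload": {"xyz": [[0.02,0,0],[0.04,0,0],[0.06,0,0],[0.08,0,0],[0.1,0,0],[0.1,0,0],[0.1,0,0]], "delta_rot": [[0,0,0],[0,0,0],[0,0,0],[0,0,0],[0,0,0],[0,0,0],[0,0,0]]}}

```text
time: 11.5
ee_pos: [0.5607, 0.061, 0.1]
ee_rot: [-0.0, 0.775, 0.632, -0.0]
force: [-1.3, 0.3, -1.8]
opening: 0.148
finger_force: 59.0
```

```bash
python3 look.py w8.png
```

```text
11.5 [0.5607 0.061  0.1   ] [-1.2728  0.3154 -1.8107]
[303 124  28  29 636] [316.5896 137.75  ] [0.5721 0.1163 0.0715] tool [56.4682 -0.0216 28.4717] depthz 0.07098604776132317
```

View pics/c_w8.png

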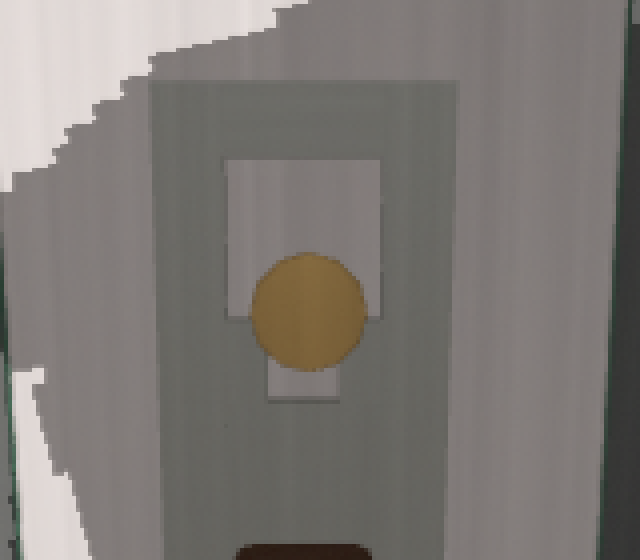

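The head now overlaps the plate, centred on the slot at crop (308,312). I'll keep sliding to the stop.

{"api": "drive_tool", "payload": {"xyz": [[0.02,0,0],[0.04,0,0],[0.06,0,0],[0.075,0,0],[0.083,0,0],[0.083,0,0]], "delta_rot": [[0,0,0],[0,0,0],[0,0,0],[0,0,0],[0,0,0],[0,0,0]]}}

```text
time: 12.15
ee_pos: [0.5621, 0.0676, 0.1]
ee_rot: [-0.0, 0.775, 0.632, 0.0]
force: [0.6, -0.2, -1.8]
opening: 0.151
finger_force: 59.0
```

{"api": "drive_tool", "payload": {"xyz": [[0.005,0,0],[0.01,0,0],[0.01,0,0]], "delta_rot": [[0,0,0],[0,0,0],[0,0,0]]}}

```text
time: 12.45
ee_pos: [0.5622, 0.0683, 0.1]
ee_rot: [-0.0, 0.775, 0.632, -0.0]
force: [0.1, 0.1, -1.9]
opening: 0.147
finger_force: 59.0
```

```bash
python3 look.py w9.png
```

```text
12.45 [0.5622 0.0683 0.1   ] [ 0.0763  0.0924 -1.9042]
[303 140  28  28 618] [316.623  153.3269] [0.5721 0.1165 0.0715] tool [49.2107 -0.0211 28.4868] depthz 0.07101959793778673
```

{"api": "drive_tool", "payload": {"xyz": [[0.005,0,0],[0.005,0,0],[0.005,0,0]], "delta_rot": [[0,0,0],[0,0,0],[0,0,0]]}}

```text
time: 12.8
ee_pos: [0.5623, 0.0687, 0.1]
ee_rot: [-0.0, 0.775, 0.632, -0.0]
force: [0.2, -0.0, -1.2]
opening: 0.15
finger_force: 59.0
```

{"api": "drive_tool", "payload": {"xyz": [[0.005,0,0],[0.005,0,0],[0.005,0,0]], "delta_rot": [[0,0,0],[0,0,0],[0,0,0]]}}

```text
time: 13.1
ee_pos: [0.5624, 0.069, 0.1]
ee_rot: [0.0, 0.775, 0.632, -0.0]
force: [-0.0, 0.4, -1.6]
opening: 0.151
finger_force: 59.0
```

{"api": "drive_tool", "payload": {"xyz": [[0.005,0,0],[0.005,0,0],[0.005,0,0]], "delta_rot": [[0,0,0],[0,0,0],[0,0,0]]}}

```text
time: 13.4
ee_pos: [0.5624, 0.0693, 0.1]
ee_rot: [0.0, 0.775, 0.632, -0.0]
force: [-0.5, -3.0, -2.3]
opening: 0.152
finger_force: 59.0
```

{"api": "drive_tool", "payload": {"xyz": [[0.004,0,0],[0.004,0,0],[0.004,0,0]], "delta_rot": [[0,0,0],[0,0,0],[0,0,0]]}}

```text
time: 13.7
ee_pos: [0.5625, 0.0694, 0.1]
ee_rot: [0.0, 0.775, 0.632, -0.0]
force: [-1.5, -4.9, -0.9]
opening: 0.155
finger_force: 59.0
```

The stop is felt at about 5 N in -y. I'll relax that and take up the vertical slack.

{"api": "drive_tool", "payload": {"xyz": [[-0.003,0,0],[-0.003,0,-0.01],[-0.003,0,-0.02],[-0.003,0,-0.025],[-0.003,0,-0.025]], "delta_rot": [[0,0,0],[0,0,0],[0,0,0],[0,0,0],[0,0,0]]}}

```text
time: 14.2
ee_pos: [0.5624, 0.0695, 0.102]
ee_rot: [-0.0, 0.775, 0.632, -0.0]
force: [-0.6, -2.5, -2.7]
opening: 0.153
finger_force: 58.9
```

{"api": "drive_tool", "payload": {"xyz": [[0,0,-0.004],[0,0,-0.004],[0,0,-0.004]], "delta_rot": [[0,0,0],[0,0,0],[0,0,0]]}}

```text
time: 14.5
ee_pos: [0.5624, 0.0694, 0.1021]
ee_rot: [-0.0, 0.775, 0.632, -0.0]
force: [-0.9, -4.7, -5.3]
opening: 0.15
finger_force: 58.5
```

{"api": "drive_tool", "payload": {"xyz": [[-0.002,0,-0.004],[-0.002,0,-0.004],[-0.002,0,-0.004]], "delta_rot": [[0,0,0],[0,0,0],[0,0,0]]}}

```text
time: 14.8
ee_pos: [0.5623, 0.0693, 0.1023]
ee_rot: [-0.0, 0.775, 0.632, -0.0]
force: [-0.8, -4.3, -9.2]
opening: 0.153
finger_force: 58.6
```

{"api": "drive_tool", "payload": {"xyz": [[0,0,-0.004],[0,0,-0.004],[0,0,-0.004]], "delta_rot": [[0,0,0],[0,0,0],[0,0,0]]}}

```text
time: 15.1
ee_pos: [0.5623, 0.0693, 0.1026]
ee_rot: [-0.0, 0.775, 0.632, -0.0]
force: [-0.4, -4.1, -11.3]
opening: 0.144
finger_force: 58.4
```

{"api": "drive_tool", "payload": {"xyz": [[0,0,-0.003],[0,0,-0.006],[0,0,-0.006],[0,0,-0.006]], "delta_rot": [[0,0,0],[0,0,0],[0,0,0],[0,0,0]]}}

```text
time: 15.5
ee_pos: [0.5623, 0.0693, 0.103]
ee_rot: [-0.0, 0.775, 0.632, -0.0]
force: [0.7, -5.2, -17.6]
opening: 0.15
finger_force: 58.4
```

{"api": "drive_tool", "payload": {"xyz": [[0,0,-0.001],[0,0,-0.001],[0,0,-0.001]], "delta_rot": [[0,0,0],[0,0,0],[0,0,0]]}}

```text
time: 15.8
ee_pos: [0.5623, 0.0694, 0.1031]
ee_rot: [-0.0, 0.775, 0.632, -0.0]
force: [0.7, -5.6, -17.7]
opening: 0.155
finger_force: 58.4
```

{"api": "drive_tool", "payload": {"xyz": [[0,0,0],[0,0,0]], "delta_rot": [[0,0,0],[0,0,0]]}}

```text
time: 16.0
ee_pos: [0.5623, 0.0693, 0.1031]
ee_rot: [-0.0, 0.775, 0.632, -0.0]
force: [1.6, -4.4, -17.3]
opening: 0.15
finger_force: 58.4
```

{"api": "drive_tool", "payload": {"xyz": [[-0.002,0,-0.002],[-0.002,0,-0.002],[-0.002,0,-0.002]], "delta_rot": [[0,0,0],[0,0,0],[0,0,0]]}}

```text
time: 16.3
ee_pos: [0.5623, 0.0693, 0.1033]
ee_rot: [-0.0, 0.775, 0.632, -0.0]
force: [2.8, -3.3, -20.3]
opening: 0.151
finger_force: 58.4
```

{"api": "drive_tool", "payload": {"xyz": [[0,0,0],[0,0,0]], "delta_rot": [[0,0,0],[0,0,0]]}}

```text
time: 16.5
ee_pos: [0.5623, 0.0693, 0.1034]
ee_rot: [-0.0, 0.775, 0.632, -0.0]
force: [2.4, -1.6, -20.9]
opening: 0.148
finger_force: 58.4
```

{"api": "drive_tool", "payload": {"xyz": [[0,0,0.0006],[0,0,0.0006],[0,0,0.0006],[0,0,0.0006],[0,0,0.0006],[0,0,0.0006],[0,0,0.0006],[0,0,0.0006],[0,0,0.0006],[0,0,0.0006]], "delta_rot": [[0,0,0],[0,0,0],[0,0,0],[0,0,0],[0,0,0],[0,0,0],[0,0,0],[0,0,0],[0,0,0],[0,0,0]]}}

```text
time: 17.5
ee_pos: [0.5624, 0.0693, 0.1036]
ee_rot: [-0.0, 0.775, 0.632, -0.0]
force: [0.3, -0.7, -23.3]
opening: 0.157
finger_force: 58.4
```

{"api": "drive_tool", "payload": {"xyz": [[0,0,0],[0,0,0],[0,0,0],[0,0,0],[0,0,0],[0,0,0],[0,0,0],[0,0,0],[0,0,0],[0,0,0]], "delta_rot": [[0,0,0],[0,0,0],[0,0,0],[0,0,0],[0,0,0],[0,0,0],[0,0,0],[0,0,0],[0,0,0],[0,0,0]]}}

```text
time: 18.5
ee_pos: [0.5624, 0.0692, 0.1036]
ee_rot: [-0.0, 0.775, 0.632, -0.0]
force: [-1.0, 0.6, -23.2]
opening: 0.155
finger_force: 58.4
```

{"api": "drive_tool", "payload": {"xyz": [[0,0,0],[0,0,0],[0,0,0],[0,0,0],[0,0,0],[0,0,0]], "delta_rot": [[0,0,0],[0,0,0],[0,0,0],[0,0,0],[0,0,0],[0,0,0]]}}

```text
time: 19.1
ee_pos: [0.5624, 0.0692, 0.1036]
ee_rot: [-0.0, 0.775, 0.632, -0.0]
force: [-1.2, 1.3, -23.1]
opening: 0.148
finger_force: 58.4
```

The force crept up to about 21.5 N net, so I'll trim it down towards 18 and hold again.

{"api": "drive_tool", "payload": {"xyz": [[0,0,0.003],[0,0,0.003],[0,0,0.003],[0,0,0.003],[0,0,0.003],[0,0,0.003],[0,0,0.003],[0,0,0.003]], "delta_rot": [[0,0,0],[0,0,0],[0,0,0],[0,0,0],[0,0,0],[0,0,0],[0,0,0],[0,0,0]]}}

```text
time: 19.9
ee_pos: [0.5625, 0.0692, 0.1034]
ee_rot: [0.0, 0.775, 0.632, 0.0]
force: [-0.3, 2.1, -21.3]
opening: 0.152
finger_force: 58.7
```

{"api": "drive_tool", "payload": {"xyz": [[0,0,0],[0,0,0],[0,0,0]], "delta_rot": [[0,0,0],[0,0,0],[0,0,0]]}}

```text
time: 20.2
ee_pos: [0.5625, 0.0692, 0.1034]
ee_rot: [0.0, 0.775, 0.632, 0.0]
force: [-0.2, 1.9, -20.9]
opening: 0.149
finger_force: 58.7
```

{"api": "drive_tool", "payload": {"xyz": [[0.002,0,0.0016],[0.002,0,0.0016],[0.002,0,0.0016],[0.002,0,0.0016],[0.002,0,0.0016],[0.002,0,0.0016],[0.002,0,0.0016],[0.002,0,0.0016]], "delta_rot": [[0,0,0],[0,0,0],[0,0,0],[0,0,0],[0,0,0],[0,0,0],[0,0,0],[0,0,0]]}}

```text
time: 21.0
ee_pos: [0.5624, 0.0693, 0.1032]
ee_rot: [0.0, 0.775, 0.632, -0.0]
force: [-3.0, -2.6, -18.9]
opening: 0.154
finger_force: 58.9
```

{"api": "drive_tool", "payload": {"xyz": [[0,0,0],[0,0,0],[0,0,0],[0,0,0],[0,0,0],[0,0,0],[0,0,0],[0,0,0],[0,0,0],[0,0,0]], "delta_rot": [[0,0,0],[0,0,0],[0,0,0],[0,0,0],[0,0,0],[0,0,0],[0,0,0],[0,0,0],[0,0,0],[0,0,0]]}}

```text
time: 22.0
ee_pos: [0.5625, 0.0693, 0.1032]
ee_rot: [0.0, 0.775, 0.632, -0.0]
force: [-1.6, -4.2, -19.4]
opening: 0.156
finger_force: 58.9
```

{"api": "drive_tool", "payload": {"xyz": [[0,0,0],[0,0,0],[0,0,0],[0,0,0],[0,0,0],[0,0,0],[0,0,0],[0,0,0],[0,0,0],[0,0,0]], "delta_rot": [[0,0,0],[0,0,0],[0,0,0],[0,0,0],[0,0,0],[0,0,0],[0,0,0],[0,0,0],[0,0,0],[0,0,0]]}}

```text
time: 23.0
ee_pos: [0.5625, 0.0693, 0.1032]
ee_rot: [0.0, 0.775, 0.632, -0.0]
force: [-2.4, -4.4, -18.9]
opening: 0.151
finger_force: 58.9
```

The pull held steady for 2 s at about 17.4 N net. Now I'll ease off.

{"api": "drive_tool", "payload": {"xyz": [[0,0,0.004],[0,0,0.008],[0,0,0.012],[0,0,0.016],[0,0,0.02],[0,0,0.025],[0,0,0.03],[0,0,0.035],[0,0,0.04],[0,0,0.04],[0,0,0.04]], "delta_rot": [[0,0,0],[0,0,0],[0,0,0],[0,0,0],[0,0,0],[0,0,0],[0,0,0],[0,0,0],[0,0,0],[0,0,0],[0,0,0]]}}

```text
time: 24.1
ee_pos: [0.5634, 0.0693, 0.1021]
ee_rot: [0.001, 0.775, 0.632, 0.001]
force: [-3.5, -4.2, -2.8]
opening: 0.156
finger_force: 61.2
```

{"api": "drive_tool", "payload": {"xyz": [[0,0,0.005],[0,0,0.005],[0,0,0.005],[0,0,0.005]], "delta_rot": [[0,0,0],[0,0,0],[0,0,0],[0,0,0]]}}

```text
time: 24.5
ee_pos: [0.5636, 0.0694, 0.102]
ee_rot: [0.001, 0.775, 0.632, 0.001]
force: [-3.3, -4.9, -2.3]
opening: 0.154
finger_force: 61.4
```

```bash
python3 look.py w10.png
python3 - <<'E'
from h import *
np.set_printoptions(precision=4,suppress=True)
s=state(); print(s["ee_rot"],s["ft_torque"],s["joint_efforts"],s["joint_positions"])
p,d,K,T=cam("wrist"); c=cloud(d,K,T)
for u,v in((270,100),(370,100),(270,180),(345,90),(290,90),(345,160),(290,160)): print(u,v,np.median(c[v-3:v+4,u-3:u+4].reshape(-1,3),0))
E
```

```text
24.5 [0.5636 0.0694 0.102 ] [-3.2847 -4.8688 -2.2893]
[301 142  28  28 592] [313.9899 155.6385] [0.5724 0.1166 0.0715] tool [48.0013 -0.9839 30.5165] depthz 0.07145552147730039
[0.0011 0.775  0.632  0.0014] [-0.851   0.6425 -0.0725] [  2.3731 -57.5512 -63.1278   1.2543  -1.1448  -0.0402] [ 0.0776 -0.0452  1.8384 -0.0002  1.3449  0.2802]
270 100 [0.5563 0.1463 0.0616]
370 100 [0.6043 0.1365 0.0614]
270 180 [0.5469 0.1076 0.0615]
345 90 [0.5926 0.1432 0.067 ]
290 90 [0.5671 0.1486 0.0672]
345 160 [0.5866 0.111  0.0673]
290 160 [0.5599 0.1164 0.0672]
```

View pics/w10.png

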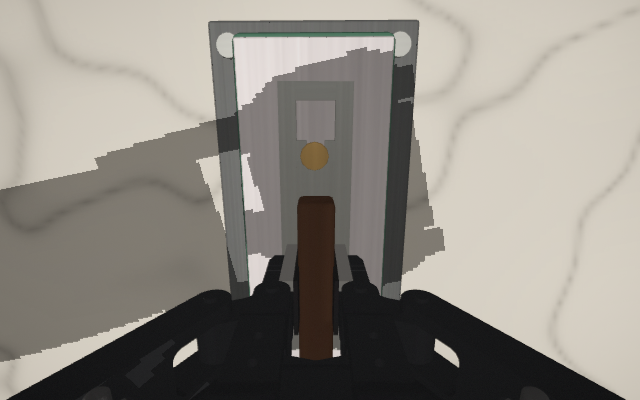

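{"api": "drive_tool", "payload": {"xyz": [[0,0,0],[0,0,0],[0,0,0],[0,0,0],[0,0,0]], "delta_rot": [[0,0,0],[0,0,0],[0,0,0],[0,0,0],[0,0,0]]}}

```text
time: 25.1
ee_pos: [0.5636, 0.0694, 0.102]
ee_rot: [0.001, 0.775, 0.632, 0.001]
force: [-3.2, -4.4, -3.5]
opening: 0.15
finger_force: 61.4
```

Run:
```python
from h import *
s=state();print(s["joint_efforts"],s["ee_rot"],s["dq"])
p,d,K,T=cam("scene"); cv2.imwrite("pics/s2.png",cv2.resize(p[40:300,200:500,::-1],None,fx=2.3,fy=2.3,interpolation=2))
```

```text
[ 2.37088881e+00 -5.75509393e+01 -6.31285644e+01  1.25441864e+00
 -1.14473183e+00 -4.04504046e-02] [0.00111476 0.7749491  0.63202106 0.00142491] [-0.00015699 -0.00012334  0.00025096  0.00114882 -0.00033308  0.00082678]
```

View pics/s2.png

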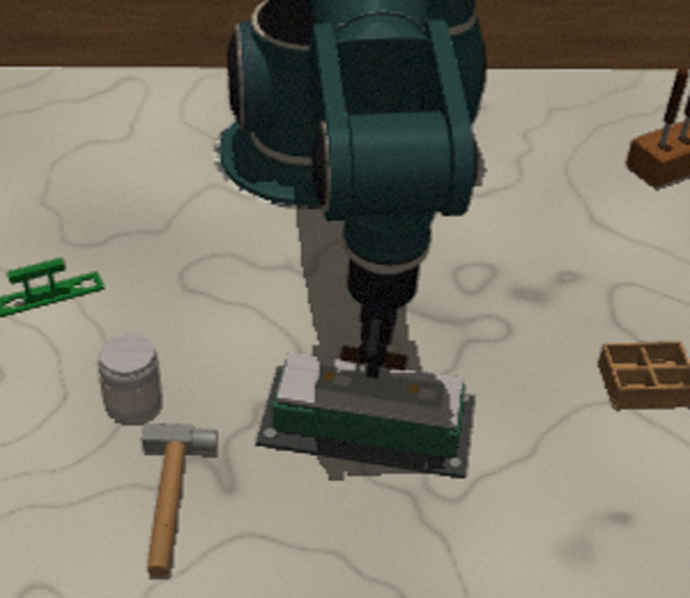

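The plate is still about 1.5 mm above the deck, leaning sideways on the stud necks. I'll relieve the sideways load first.

{"api": "drive_tool", "payload": {"xyz": [[-0.002,-0.006,0],[-0.004,-0.012,0],[-0.004,-0.012,0],[-0.004,-0.012,0]], "delta_rot": [[0,0,0],[0,0,0],[0,0,0],[0,0,0]]}}

```text
time: 25.55
ee_pos: [0.5619, 0.0694, 0.1004]
ee_rot: [0.0, 0.775, 0.632, 0.001]
force: [-0.0, -1.9, -0.9]
opening: 0.151
finger_force: 61.6
```

{"api": "drive_tool", "payload": {"xyz": [[0,0,0.003],[0,0,0.003],[0,0,0.003],[0,0,0.003]], "delta_rot": [[0,0,0],[0,0,0],[0,0,0],[0,0,0]]}}

```text
time: 25.95
ee_pos: [0.5618, 0.0693, 0.0998]
ee_rot: [0.0, 0.775, 0.632, 0.0]
force: [2.5, -1.7, 3.3]
opening: 0.153
finger_force: 62.1
```

```bash
cat >> look.py <<'E'
c=cloud(d,K,T)
for u,v in((262,130),(375,130),(345,90),(290,90),(345,170),(290,170)): print(u,v,np.median(c[v-3:v+4,u-3:u+4].reshape(-1,3),0))
E
python3 look.py w11.png
```

```text
25.95 [0.5618 0.0693 0.0998] [ 2.5248 -1.7404  3.2702]
[304 142  29  28 618] [317.9045 155.2913] [0.5722 0.1165 0.0715] tool [48.2825  0.6924 28.3148] depthz 0.07130712503903955
262 130 [0.5474 0.1332 0.0617]
375 130 [0.6022 0.1219 0.0615]
345 90 [0.5908 0.1433 0.0654]
290 90 [0.5654 0.1483 0.0657]
345 170 [0.5839 0.106  0.0656]
290 170 [0.5569 0.1114 0.0654]
```

The plate is flat on the deck and home. I'll release.

{"api": "drive_tool", "payload": {"xyz": [[0,0.005,0],[0,0.005,0],[0,0.005,0]], "delta_rot": [[0,0,0],[0,0,0],[0,0,0]]}}

```text
time: 26.3
ee_pos: [0.5619, 0.0693, 0.0998]
ee_rot: [-0.0, 0.775, 0.632, 0.0]
force: [-0.1, -1.1, 7.3]
opening: 0.149
finger_force: 62.6
```

{"api": "drive_tool", "payload": {"xyz": [[0,0,0],[0,0,0],[0,0,0],[0,0,0],[0,0,0],[0,0,0],[0,0,0],[0,0,0]], "delta_rot": [[0,0,0],[0,0,0],[0,0,0],[0,0,0],[0,0,0],[0,0,0],[0,0,0],[0,0,0]], "fingers": 0}}

```text
time: 27.1
ee_pos: [0.5618, 0.0692, 0.0994]
ee_rot: [-0.0, 0.775, 0.632, 0.0]
force: [0.2, -0.6, -0.0]
opening: 0.499
finger_force: 0.0
```

{"api": "drive_tool", "payload": {"xyz": [[0,0,-0.1],[0,0,-0.3],[0,0,-0.6],[0,0,-1],[0,0,-1],[0,0,-1]], "delta_rot": [[0,0,0],[0,0,0],[0,0,0],[0,0,0],[0,0,0],[0,0,0]]}}

```text
time: 27.7
ee_pos: [0.5623, 0.0692, 0.1813]
ee_rot: [0.001, 0.775, 0.632, 0.001]
force: [-0.5, -1.0, -0.8]
opening: 0.499
finger_force: 0.0
```

Run:
```python
from h import *
np.set_printoptions(precision=4,suppress=True)
p,d,K,T=cam("wrist"); c=cloud(d,K,T)
def rect(lo,hi,r):
    g=(c[...,2]>lo)&(c[...,2]<hi)&(d>0)&(np.hypot(c[...,0]-.562,c[...,1]-.067)<r)
    return cv2.minAreaRect(c[g][:,:2].astype(np.float32)*1000),np.median(c[g][:,2])
print(rect(.104,.125,.06))
m=cv2.inRange(cv2.cvtColor(p,cv2.COLOR_RGB2HSV),(12,110,70),(35,255,255)); n,l,st,ce=cv2.connectedComponentsWithStats(m)
for i in range(1,n):
    if st[i,4]>15: print(st[i],atz(ce[i],K,T,.0715))
cv2.imwrite("pics/end.png",cv2.resize(p[:,170:470,::-1],None,fx=1.5,fy=1.5))
```

```text
(((561.125732421875, 68.20538330078125), (76.09429931640625, 14.045754432678223), 78.50025939941406), np.float64(0.1152480972793112))
[307 132  19  19 274] [0.5721 0.1166 0.0715]
[490 356   8   7  22] [ 0.6842 -0.0954  0.0715]
[433 365   9   3  21] [ 0.6359 -0.0931  0.0715]
```

View pics/end.png

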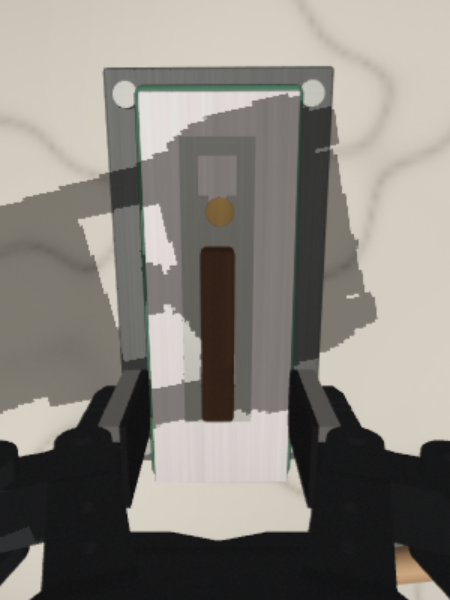

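The handle is hooked home: the bar is about 49.6 mm from the stud, lying flat, and the gripper is clear. I'll hand it in.

```bash
python3 -c "
from workcell import *
print(finish_job())"
```

```text
the job is handed in; nothing more can be done
None
```

The handle is hooked fully home and resting on the stand, and I've handed the job in at about 28 s of the 58 s. The pull held about 17.5 N net for 2 s, after creeping to about 21.5 N net while I trimmed it. While I eased off, the plate briefly hung up on the stud necks about 1.5 mm above the deck; moving it sideways freed it and it settled flat.

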